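# Lay out the robot-hand fingers by length

### The job

Lay the four black robot-hand finger blanks on the four pads of the board in order of length: the longest on the pad next to the servo motor, then each shorter one in turn, with the shortest on the pad farthest from the servo. Each should lie flat, centred on its pad and pointing along it (either way round). Leave the screw jar standing where it is.

Things in the scene. Friction and masses are not known exactly. Their poses are not given: they have to be found in the camera images.
- finger_104_mid (a point): The longest of four black printed finger blanks for a robot hand: one rigid piece, three plastic phalanges joined at knuckles with brass pins, 104 mm long, 20 mm wide, 24 mm high, lying on the table at the start, about 47 g (the mass varies by a third). The point is its centre, 12 mm above its underside; x runs along its length, z up. Either end may point either way.
- finger_88_mid (a point): The second longest of four black printed finger blanks for a robot hand: one rigid piece, three plastic phalanges joined at knuckles with brass pins, 88 mm long, 20 mm wide, 24 mm high, lying on the table at the start, about 40 g (the mass varies by a third). The point is its centre, 12 mm above its underside; x runs along its length, z up. Either end may point either way.
- finger_72_mid (a point): The second shortest of four black printed finger blanks for a robot hand: one rigid piece, three plastic phalanges joined at knuckles with brass pins, 72 mm long, 20 mm wide, 24 mm high, lying on the table at the start, about 32 g (the mass varies by a third). The point is its centre, 12 mm above its underside; x runs along its length, z up. Either end may point either way.
- finger_56_mid (a point): The shortest of four black printed finger blanks for a robot hand: one rigid piece, three plastic phalanges joined at knuckles with brass pins, 56 mm long, 20 mm wide, 24 mm high, lying on the table at the start, about 25 g (the mass varies by a third). The point is its centre, 12 mm above its underside; x runs along its length, z up. Either end may point either way.
- pad_1: Green plastic pad 1 of four alike, in a row 72 mm apart on a fixed plywood board (pad_1 is at the left (+y) end of the row, pad_4 at the right); 112 mm long, 34 mm wide, 2 mm thick, fixed. Origin at the centre of its underside, 6 mm above the table, so its top is 8 mm above the table; x along its length (across the row), y along the row.
- pad_2: Green plastic pad 2 of four alike, in a row 72 mm apart on a fixed plywood board (pad_1 is at the left (+y) end of the row, pad_4 at the right); 112 mm long, 34 mm wide, 2 mm thick, fixed. Origin at the centre of its underside, 6 mm above the table, so its top is 8 mm above the table; x along its length (across the row), y along the row.
- pad_3: Green plastic pad 3 of four alike, in a row 72 mm apart on a fixed plywood board (pad_1 is at the left (+y) end of the row, pad_4 at the right); 112 mm long, 34 mm wide, 2 mm thick, fixed. Origin at the centre of its underside, 6 mm above the table, so its top is 8 mm above the table; x along its length (across the row), y along the row.
- pad_4: Green plastic pad 4 of four alike, in a row 72 mm apart on a fixed plywood board (pad_1 is at the left (+y) end of the row, pad_4 at the right); 112 mm long, 34 mm wide, 2 mm thick, fixed. Origin at the centre of its underside, 6 mm above the table, so its top is 8 mm above the table; x along its length (across the row), y along the row.
- servo: Servo motor, upright black box 40 x 20 mm, 42 mm high, with a white arm on top, fixed on the board 87 mm beyond the last pad at one end of the row: beyond pad_1 at some starts, beyond pad_4 at others. The other end carries a low battery holder (60 x 32 mm, 16 mm high). Origin at the centre of its underside, 6 mm above the table, y along the row.
- jar: Clear plastic screw jar with a white lid, 48 mm across, 60 mm high, standing loose at the left of the work; to be left alone. Origin at the centre of its underside.
There are look-alikes about, which are no part of the job. Leave any orange look-alike of the part that bears finger_88_mid alone.

How it is judged:
By the outcome, as a careful person would: the job done as asked, in the order asked, and still so for the second after the job is handed in, with the robot touching nothing.
It also fails if it takes over 96 s, if anything falls off the work surface, if the arm or the gripper's body presses on something with over 40 N, if the wrist force passes 120 N, or if a joint passes its speed limit or range.

### The arm

A 6-joint arm with a two-finger parallel gripper is mounted at the origin on the work surface. World frame = base frame: x ahead of the robot, y to its left, z up, the work surface at z = 0. Lengths are in m, angles in degrees, forces in N, time in s.
With the tool pointing down it reaches from about 0.35 to 0.775 m from the base axis. Payload 7.3 kg.
Tool frame: the origin (TCP) lies at the very end of the fingers, on their centre line; the grasp point (between the pads) lies 19 mm behind it; y points along the fingers, x is the direction in which the jaws open and shut, and the axes are right-handed (so a half turn about y gives the same grasp; the last joint's range is limited). The gripper opens to 92 mm and grips with 3 to 60 N. Pads are 19 mm wide; open, the fingers measure 130 mm over their backs; the gripper's body (75 mm by 190 mm) begins 47 mm behind the grasp point.
Start: joints at [61.708, 19.595, 87.324, -0, 73.075, -8.365], TCP at [0.179, 0.494, 0.227] pointing down, gripper open.
Joint ranges: [-145.02, 145.02], [-44.19, 115.74], [2.07, 154.8], [-57.11, 237.11], [16.16, 152.29], [-177.93, 177.93]. Speed limits (degrees/s): [147.25, 147.25, 180, 180, 180, 180].

### API

Orientations are given as a 3x3 rotation matrix whose columns are the frame's x, y, z axes.
In Python, from plant import arm, optics, workorder gives the robot as it stands. The module is installed in compiled form; this text tells all that it offers.
- The arm moves only by the shell command python3 -m inch 'ROWS' [FORCE]. ROWS is JSON, a list of rows, each an object of numbers: "fingers": the opening, from 0 (shut) to 1 (fully open); "x", "y", "z": the shift along the tool's x, y, z each as a share of 1 m, from -1 to 1; "twist": the turn about the tool's y as a share of 180 degrees, from -1 to 1. In form: [{"fingers": .., "x": .., "y": .., "z": .., "twist": ..}, ...]. A call has 1 to 20 rows; each row is the pose to reach, as a shift and turn from the pose commanded when the call began, along the tool's axes at that moment, turning the shorter way round; what a row does not reach only later rows make up. A row lasts 1/8 s, in which the tool goes at most 62.5 mm and 10.7 degrees, less where a joint would pass 70% of its speed; a pose out of reach is approached as far as the arm can. A call with a number of a shift or a turn outside -1 to 1 is refused whole. A call with a gripper value outside its range is refused whole. The fingers move at their own pace and stop on an object; FORCE is the grip in N (left out, the last holds). Time passes only in rows, so rows that repeat a pose let the fingers close. It gives the time, the measured TCP pose, the force and the opening at its end, in the units of the state.
- arm.get_state(): the state, without advancing time (a new reading comes with each control period).
- optics.read_camera(name): name is "scene" or "top" or "wrist"; returns (picture, depth): 400x640x3 uint8, red, green, blue; 400x640 float32, m along the optical axis (not along the pixel's ray), 0 where there is no reading.
- optics.camera_info(name): a dict with "fx", "fy", "cx", "cy" (pixels), "rvec" (rotation vector, rad) and "tvec" (3), from world to camera coordinates, as OpenCV has them; the wrist camera has in their place "hand_eye" (4x4, takes a point from camera to tool coordinates, whose origin is the TCP and whose axes are the tool frame's). Camera axes: x right, y down, z forward; pixel columns grow to the right and rows downward; lengths in m; the calibration is good to about 2 mm. A picture is of the moment at which its call begins: read the wrist's pose just before it. camera_info takes no time and is no camera call.
- workorder.hand_in(): hands the job in, once; it reports no verdict.
The state is a dict: "clock": time; "qpos": joint angles; "joint_vel": joint speeds; "effort": joint torques, N m; "position": TCP position; "tcp_rot": TCP orientation; "wrist_force": force on the tool from outside, world axes, zero at the start; "ft_torque": the same for the moment, N m; "finger_gap": finger opening in m.
Only numpy, scipy, OpenCV 4.12 (cv2) and the standard library are available. Lean on these libraries where they do the work, as an engineer would, in place of code of your own. Each camera call takes 0.05 s, during which the arm holds its last target. There are 200 camera calls.

## Working session

There is one attempt and no reset: what is moved stays moved. The work goes in short steps, Python scripts to look and compute and a shell command to move; the robot and the scene stay as the last step left them, time stands still between calls to the robot, and variables do not carry over. Pictures are saved under pics/ and viewed, about 12 in all and at most 16, crops included, and the job is handed in when it is done.

```bash
mkdir -p pics; cat > h.py <<'E'
import numpy as np, cv2
from plant import arm, optics, workorder
def grab(n):
    s=arm.get_state(); p,d=optics.read_camera(n); return s,p,d
def save(p,f): cv2.imwrite('pics/'+f,cv2.cvtColor(p,cv2.COLOR_RGB2BGR))
def cam(n,s=None):
    i=optics.camera_info(n)
    if n=='wrist':
        H=np.array(i['hand_eye']);T=np.eye(4);T[:3,:3]=np.array(s['tcp_rot']);T[:3,3]=s['position'];M=T@H
        return i,M[:3,:3],M[:3,3]
    R=cv2.Rodrigues(np.array(i['rvec'],float))[0]; return i,R.T,-R.T@np.array(i['tvec'],float).ravel()
def ray(n,uv,z,s=None):
    i,R,c=cam(n,s); uv=np.atleast_2d(np.array(uv,float))
    d=np.c_[(uv[:,0]-i['cx'])/i['fx'],(uv[:,1]-i['cy'])/i['fy'],np.ones(len(uv))]@R.T
    return c+d*((z-c[2])/d[:,2])[:,None]
def pts(n,d,s=None):
    i,R,c=cam(n,s); v,u=np.mgrid[:d.shape[0],:d.shape[1]]
    return np.stack([(u-i['cx'])/i['fx']*d,(v-i['cy'])/i['fy']*d,d],-1)@R.T+c
E
python3 - <<'E'
from h import *
for n in ('top','scene'):
    s,p,d=grab(n); save(p,n+'0.png'); i,R,c=cam(n); print(n,i['fx'],c,R[:,2])
    np.savez('pics/'+n+'0.npz',p=p,d=d)
print({k:np.round(v,3).tolist() for k,v in s.items()})
print(optics.camera_info('wrist'))
E
```

```text
top 408.6607952963325 [0.40933085 0.04162692 0.95808188] [ 9.31918793e-02  6.78239462e-04 -9.95647937e-01]
scene 369.1073175080264 [1.17462139 0.19651709 0.70066726] [-0.70606313 -0.154194   -0.69115777]
{'clock': 0.05, 'qpos': [61.707, 19.636, 87.376, -0.001, 73.076, -8.365], 'joint_vel': [0.038, 0.018, -0.073, 0.072, 0.023, 0.056], 'effort': [0.002, -43.242, -24.5, 0.072, 0.052, -0.0], 'position': [0.179, 0.493, 0.226], 'tcp_rot': [[0.341, -0.001, -0.94], [0.94, -0.001, 0.341], [-0.002, -1.0, 0.0]], 'wrist_force': [-0.394, 0.49, 0.506], 'ft_torque': [0.032, -0.038, -0.014], 'finger_gap': 0.092}
{'fx': 293.7936984185169, 'fy': 293.7936984185169, 'cx': 320.83769211219857, 'cy': 199.98892708130563, 'hand_eye': array([[ 9.99999797e-01, -5.75335813e-04,  2.74114896e-04,
        -1.06311152e-03],
       [-4.18082465e-04, -2.67609194e-01,  9.63527449e-01,
        -1.57580295e-01],
       [-4.80996182e-04, -9.63527368e-01, -2.67609381e-01,
         7.22734349e-02],
       [ 0.00000000e+00,  0.00000000e+00,  0.00000000e+00,
         1.00000000e+00]])}
```

View pics/top0.png

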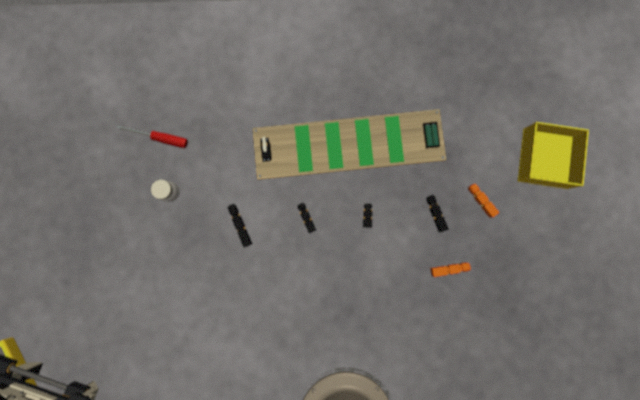

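View pics/scene0.png

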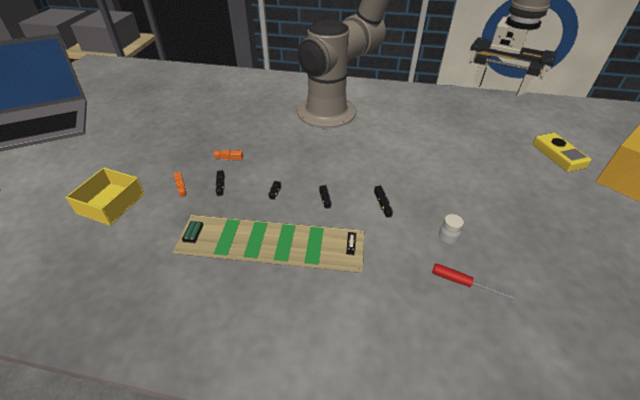

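The top view shows black fingers at (240,225) longest, (307,217), (368,215) shortest and (437,213). The orange look-alikes are at (483,200) and (451,269). The servo is at (266,148), left of pad 1 (303,148), and the battery holder is at (431,135). The mapping is therefore 104→pad_1, 88→pad_2, 72→pad_3, 56→pad_4. Next I measure and enlarge one crop to confirm.

```bash
python3 - <<'E'
from h import *
f=np.load('pics/top0.npz');p,d=f['p'],f['d'];P=pts('top',d)
hsv=cv2.cvtColor(p,cv2.COLOR_RGB2HSV)
g=cv2.inRange(hsv,(45,120,60),(75,255,255)); b=(p.max(2)<60).astype(np.uint8)*255
b[:180]=0;b[:,:200]=0;b[250:]=0
b=cv2.morphologyEx(b,cv2.MORPH_CLOSE,np.ones((7,7)))
for nm,m,z in (('g',g,.008),('b',b,.020)):
    for c in cv2.findContours(m,0,2)[0]:
        if cv2.contourArea(c)<100: continue
        w=ray('top',c[:,0]*1.0,z)[:,:2].astype(np.float32)
        (x,y),wh,a=cv2.minAreaRect(w)
        bx=cv2.boxPoints(((x,y),wh,a));e=[bx[1]-bx[0],bx[2]-bx[1]];e=max(e,key=np.linalg.norm)
        an=np.degrees(np.arctan2(e[1],e[0]))%180
        k=np.zeros(m.shape,np.uint8);cv2.drawContours(k,[c],-1,1,-1);q=P[(k>0)&(d>0)]
        print(nm,c[:,0].mean(0).round(),'xy',round(x,4),round(y,4),'size',np.round(np.array(wh)*1000),'ang',round(an,1),'z',np.percentile(q[:,2],[10,50,90]).round(4), 'hi', q[q[:,2]>.012][:,:2].mean(0).round(4) if nm=='b' else '')
save(cv2.resize(p[100:285,210:510],(780,481),interpolation=cv2.INTER_CUBIC),'crop0.png')
E
```

```text
g [302. 149.] xy 0.62 0.0825 size [109.  32.] ang 4.1 z [0.0051 0.0071 0.0093] hi 
g [334. 145.] xy 0.6255 0.011 size [109.  31.] ang 4.4 z [0.0051 0.0072 0.0094] hi 
g [364. 141.] xy 0.631 -0.0607 size [110.  32.] ang 4.5 z [0.0051 0.007  0.0095] hi 
g [394. 138.] xy 0.6366 -0.1322 size [109.  32.] ang 4.5 z [0.0049 0.0071 0.0092] hi 
b [240. 227.] xy 0.4411 0.2325 size [100.  20.] ang 22.4 z [0.0199 0.0229 0.0252] hi [0.4396 0.2316]
b [366. 215.] xy 0.4574 -0.0612 size [18. 51.] ang 178.0 z [0.0187 0.0223 0.0247] hi [ 0.4561 -0.0618]
b [307. 220.] xy 0.4549 0.0788 size [68. 17.] ang 22.5 z [0.0202 0.0228 0.0253] hi [0.4539 0.0785]
b [437. 214.] xy 0.458 -0.2201 size [86. 23.] ang 19.7 z [0.0144 0.0219 0.0248] hi [ 0.457  -0.2209]
```

View pics/crop0.png

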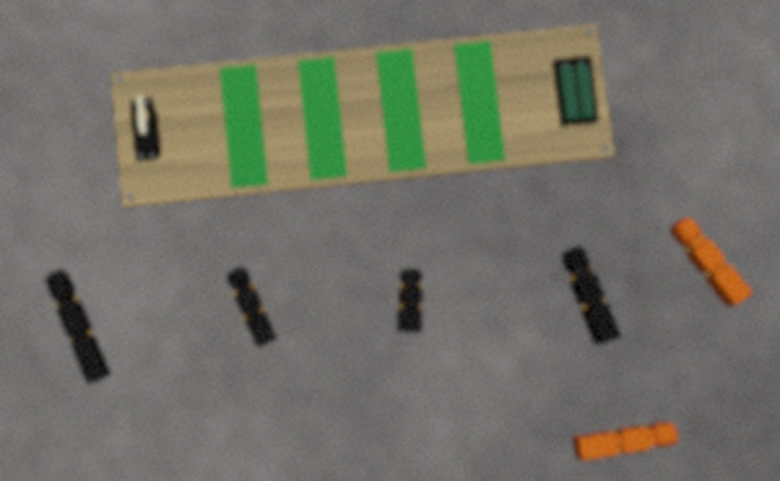

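The crop confirms it: four black fingers with brass pins, lengths in order 104 (left), 72, 56, 88 (right), and the orange ones left alone. Now a helper for the shifts.

```bash
cat >> h.py <<'E'
def to(x,y,z,yaw):
    s=arm.get_state();R=np.array(s['tcp_rot']);t=R.T@(np.array([x,y,z])-s['position'])
    y0=np.degrees(np.arctan2(R[1,0],R[0,0]));dy=(yaw-y0+180)%360-180
    print('clock',round(s['clock'],2),'pos',np.round(s['position'],4),'yaw',y0.round(1),'F',np.round(s['wrist_force'],1),'gap',round(s['finger_gap'],4))
    print('-> x %.4f y %.4f z %.4f twist %.4f'%(*t,-dy/180))
def look(masklo=None,save_as=None,z=.020,zmin=0.012):
    """black blobs in wrist view, cast on plane z; dims sanity"""
    s,p,d=grab('wrist')
    if save_as: save(p,save_as)
    P=pts('wrist',d,s); hsv=cv2.cvtColor(p,cv2.COLOR_RGB2HSV)
    g=cv2.inRange(hsv,(45,120,60),(75,255,255))
    b=((p.max(2)<70)&(P[...,2]<.05)&(d>0)).astype(np.uint8)*255
    b=cv2.morphologyEx(b,cv2.MORPH_CLOSE,np.ones((11,11)))
    for nm,m,zz in (('g',g,.008),('b',b,z)):
        for c in cv2.findContours(m,0,2)[0]:
            if cv2.contourArea(c)<600: continue
            w=ray('wrist',c[:,0]*1.0,zz,s)[:,:2].astype(np.float32)
            (x,y),wh,a=cv2.minAreaRect(w)
            bx=cv2.boxPoints(((x,y),wh,a));e=max([bx[1]-bx[0],bx[2]-bx[1]],key=np.linalg.norm)
            an=(np.degrees(np.arctan2(e[1],e[0]))+90)%180-90
            k=np.zeros(m.shape,np.uint8);cv2.drawContours(k,[c],-1,1,-1);q=P[(k>0)&(d>0)]
            print(nm,c[:,0].min(0),c[:,0].max(0),'xy',round(x,4),round(y,4),'size',np.round(np.array(wh)*1000),'ang',round(an,1),'z',np.percentile(q[:,2],[10,50,90]).round(4))
            if nm=='b':
                h=q[q[:,2]>zmin]; (X,Y),WH,A=cv2.minAreaRect(h[:,:2].astype(np.float32)); print('   depth rect',round(X,4),round(Y,4),np.round(np.array(WH)*1000))
E
python3 -c "
from h import *
to(.440,.232,.13,112.4)"
```

```text
clock 0.1 pos [0.1787 0.4933 0.2261] yaw 70.1 F [ 0.7 -0.  -0.3] gap 0.092
-> x -0.1564 y 0.0963 z -0.3347 twist -0.2351
```

```bash
python3 -m inch '[{"fingers":0.6,"x":-0.156,"y":0.04,"z":-0.335,"twist":-0.235},{"fingers":0.6,"x":-0.156,"y":0.04,"z":-0.335,"twist":-0.235},{"fingers":0.6,"x":-0.156,"y":0.04,"z":-0.335,"twist":-0.235},{"fingers":0.6,"x":-0.156,"y":0.04,"z":-0.335,"twist":-0.235},{"fingers":0.6,"x":-0.156,"y":0.04,"z":-0.335,"twist":-0.235},{"fingers":0.6,"x":-0.156,"y":0.096,"z":-0.335,"twist":-0.235},{"fingers":0.6,"x":-0.156,"y":0.096,"z":-0.335,"twist":-0.235},{"fingers":0.6,"x":-0.156,"y":0.096,"z":-0.335,"twist":-0.235},{"fingers":0.6,"x":-0.156,"y":0.096,"z":-0.335,"twist":-0.235},{"fingers":0.6,"x":-0.156,"y":0.096,"z":-0.335,"twist":-0.235}]' 15; python3 -c "
from h import *
look(save_as='w1.png')
to(.440,.232,.004,112.4)"
```

```text
clock: 1.35
position: [0.4404, 0.2338, 0.1316]
tcp_rot: [[-0.382, 0.001, -0.924], [0.924, 0.001, -0.382], [0.0, -1.0, -0.002]]
wrist_force: [0.2, 0.0, 0.1]
finger_gap: 0.0546
b [310 143] [331 248] xy 0.4411 0.2328 size [103.  19.] ang 22.0 z [0.0211 0.0232 0.0242]
   depth rect 0.4411 0.2328 [102.  19.]
b [139 109] [178 187] xy 0.4539 0.0816 size [70. 29.] ang 22.4 z [0.0085 0.0222 0.024 ]
   depth rect 0.4554 0.0786 [70. 20.]
b [ 0 55] [ 32 120] xy 0.4538 -0.0459 size [56. 26.] ang 6.0 z [0.0036 0.0136 0.0223]
   depth rect 0.4553 -0.0553 [55. 16.]
clock 1.4 pos [0.4404 0.2338 0.1316] yaw 112.5 F [ 0.8  0.1 -0. ] gap 0.0554
-> x -0.0015 y 0.1276 z 0.0013 twist 0.0004
```

View pics/w1.png

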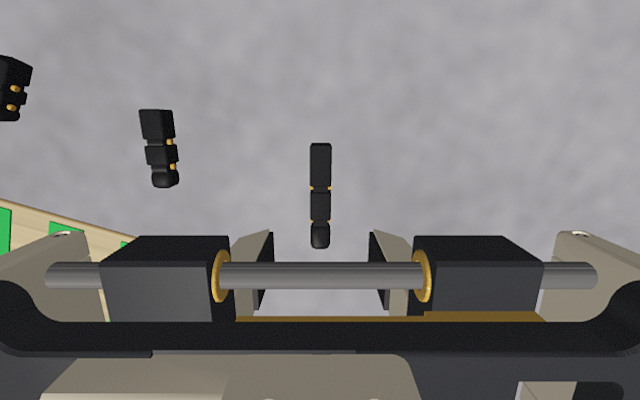

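The wrist view shows the finger at (320,196), between the jaws, and it agrees with the top view (103 mm, same centre). I go down, grip and lift.

```bash
python3 -m inch '[{"fingers":0.6,"x":-0.001,"y":0.06,"z":0,"twist":0.002},{"fingers":0.6,"x":-0.001,"y":0.11,"z":0,"twist":0.002},{"fingers":0.6,"x":-0.001,"y":0.127,"z":0,"twist":0.002},{"fingers":0.6,"x":-0.001,"y":0.127,"z":0,"twist":0.002},{"fingers":0,"x":-0.001,"y":0.127,"z":0,"twist":0.002},{"fingers":0,"x":-0.001,"y":0.127,"z":0,"twist":0.002},{"fingers":0,"x":-0.001,"y":0.127,"z":0,"twist":0.002},{"fingers":0,"x":-0.001,"y":0.127,"z":0,"twist":0.002},{"fingers":0,"x":-0.001,"y":0.127,"z":0,"twist":0.002},{"fingers":0,"x":-0.001,"y":0.127,"z":0,"twist":0.002}]' 15; python3 -c "
from h import *
to(.620,.0825,.08,94.4)"
```

```text
clock: 2.65
position: [0.4413, 0.2319, 0.0042]
tcp_rot: [[-0.375, 0.001, -0.927], [0.927, 0.0, -0.375], [0.0, -1.0, -0.001]]
wrist_force: [-1.2, 0.1, 5.5]
finger_gap: 0.02
clock 2.65 pos [0.4413 0.2319 0.0042] yaw 112.0 F [-1.2  0.1  5.5] gap 0.02
-> x -0.2055 y -0.0758 z -0.1097 twist 0.0978
```

```bash
python3 -m inch '[{"fingers":0,"x":0,"y":-0.05,"z":0,"twist":0},{"fingers":0,"x":0,"y":-0.096,"z":0,"twist":0},{"fingers":0,"x":-0.05,"y":-0.096,"z":-0.027,"twist":0.02},{"fingers":0,"x":-0.1,"y":-0.096,"z":-0.054,"twist":0.05},{"fingers":0,"x":-0.15,"y":-0.096,"z":-0.08,"twist":0.08},{"fingers":0,"x":-0.19,"y":-0.096,"z":-0.1,"twist":0.098},{"fingers":0,"x":-0.2055,"y":-0.096,"z":-0.11,"twist":0.098},{"fingers":0,"x":-0.2055,"y":-0.096,"z":-0.11,"twist":0.098},{"fingers":0,"x":-0.2055,"y":-0.096,"z":-0.11,"twist":0.098}]' 15; python3 -c "
from h import *
look(save_as='w2.png')
to(.620,.0825,.013,94.4)"
```

```text
clock: 3.78
position: [0.6191, 0.0831, 0.0993]
tcp_rot: [[-0.077, -0.001, -0.997], [0.997, 0.0, -0.077], [0.0, -1.0, 0.001]]
wrist_force: [-0.9, -0.5, -1.2]
finger_gap: 0.0199
g [300 142] [339 170] xy 0.5771 0.0781 size [24. 33.] ang -84.7 z [0.0066 0.0075 0.0086]
g [214 142] [259 235] xy 0.6125 0.0091 size [83. 33.] ang 4.5 z [0.0066 0.0075 0.0084]
g [128 142] [182 261] xy 0.6309 -0.0612 size [109.  34.] ang 4.5 z [0.0066 0.0074 0.0083]
g [ 42 142] [108 261] xy 0.6364 -0.1326 size [109.  34.] ang 4.5 z [0.0065 0.0074 0.0083]
b [406 181] [446 234] xy 0.6126 0.1709 size [47. 32.] ang 4.4 z [0.0201 0.0405 0.0425]
   depth rect 0.6091 0.1673 [46. 21.]
b [320   0] [357  44] xy 0.4772 0.0857 size [32. 20.] ang 24.2 z [0.0145 0.0217 0.0236]
   depth rect 0.4752 0.0857 [31. 20.]
b [115   0] [153  21] xy 0.4832 -0.0607 size [13. 26.] ang -85.6 z [0.0071 0.0191 0.0231]
   depth rect 0.4816 -0.0637 [11. 19.]
clock 3.83 pos [0.6191 0.0834 0.0995] yaw 94.4 F [ 0.1  0.  -1.4] gap 0.0198
-> x -0.0010 y 0.0865 z -0.0010 twist 0.0001
```

View pics/w2.png

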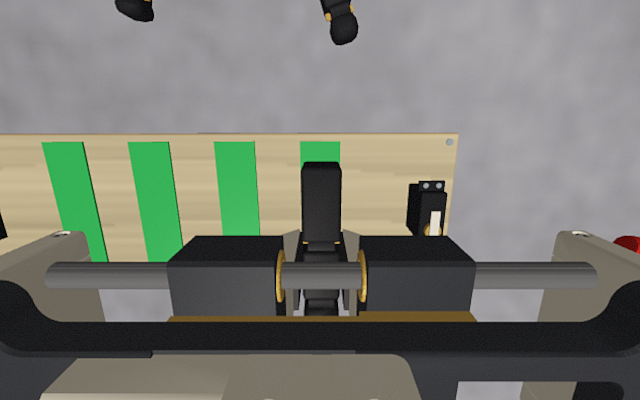

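The held finger is aligned over pad 1 (320,150), next to the servo (430,205), and the pads agree with the top view. I lower, release and rise.

```bash
python3 -m inch '[{"fingers":0,"x":-0.001,"y":0.05,"z":-0.001,"twist":0},{"fingers":0,"x":-0.001,"y":0.075,"z":-0.001,"twist":0},{"fingers":0,"x":-0.001,"y":0.087,"z":-0.001,"twist":0},{"fingers":0,"x":-0.001,"y":0.087,"z":-0.001,"twist":0},{"fingers":0,"x":-0.001,"y":0.087,"z":-0.001,"twist":0},{"fingers":0.4,"x":-0.001,"y":0.087,"z":-0.001,"twist":0},{"fingers":0.4,"x":-0.001,"y":0.087,"z":-0.001,"twist":0},{"fingers":0.4,"x":-0.001,"y":0.087,"z":-0.001,"twist":0},{"fingers":0.4,"x":-0.001,"y":0.06,"z":-0.001,"twist":0},{"fingers":0.4,"x":-0.001,"y":0.01,"z":-0.001,"twist":0},{"fingers":0.4,"x":-0.001,"y":-0.03,"z":-0.001,"twist":0},{"fingers":0.4,"x":-0.001,"y":-0.03,"z":-0.001,"twist":0}]' 15; python3 -c "
from h import *
to(.458,-.2201,.13,109.7)"
```

```text
clock: 5.32
position: [0.6233, 0.0817, 0.1337]
tcp_rot: [[-0.076, 0.008, -0.997], [0.997, 0.0, -0.076], [-0.0, -1.0, -0.008]]
wrist_force: [0.5, -0.4, -0.3]
finger_gap: 0.0369
clock 5.33 pos [0.6233 0.0817 0.1337] yaw 94.4 F [ 0.5 -0.4 -0.3] gap 0.0369
-> x -0.2883 y 0.0024 z 0.1879 twist -0.0851
```

Next is the 88 finger.

```bash
python3 -m inch '[{"fingers":0.6,"x":-0.288,"y":0.002,"z":0.188,"twist":-0.085},{"fingers":0.6,"x":-0.288,"y":0.002,"z":0.188,"twist":-0.085},{"fingers":0.6,"x":-0.288,"y":0.002,"z":0.188,"twist":-0.085},{"fingers":0.6,"x":-0.288,"y":0.002,"z":0.188,"twist":-0.085},{"fingers":0.6,"x":-0.288,"y":0.002,"z":0.188,"twist":-0.085},{"fingers":0.6,"x":-0.288,"y":0.002,"z":0.188,"twist":-0.085},{"fingers":0.6,"x":-0.288,"y":0.002,"z":0.188,"twist":-0.085},{"fingers":0.6,"x":-0.288,"y":0.002,"z":0.188,"twist":-0.085},{"fingers":0.6,"x":-0.288,"y":0.002,"z":0.188,"twist":-0.085}]' 15; python3 -c "
from h import *
look(save_as='w3.png')
to(.458,-.2201,.004,109.7)"
```

```text
clock: 6.45
position: [0.4561, -0.2187, 0.1274]
tcp_rot: [[-0.338, -0.0, -0.941], [0.941, 0.001, -0.338], [0.001, -1.0, 0.0]]
wrist_force: [0.3, 0.2, 1.6]
finger_gap: 0.0551
b [305 152] [326 242] xy 0.4578 -0.2243 size [87. 19.] ang 18.9 z [0.0209 0.0231 0.0241]
   depth rect 0.4579 -0.2244 [86. 19.]
clock 6.5 pos [ 0.4561 -0.2188  0.1275] yaw 109.8 F [ 0.2  0.1 -0.2] gap 0.0548
-> x -0.0019 y 0.1235 z -0.0014 twist 0.0004
```

```bash
python3 -m inch '[{"fingers":0.6,"x":-0.006,"y":0.06,"z":0,"twist":0.005},{"fingers":0.6,"x":-0.006,"y":0.11,"z":0,"twist":0.005},{"fingers":0.6,"x":-0.006,"y":0.123,"z":0,"twist":0.005},{"fingers":0.6,"x":-0.006,"y":0.123,"z":0,"twist":0.005},{"fingers":0,"x":-0.006,"y":0.123,"z":0,"twist":0.005},{"fingers":0,"x":-0.006,"y":0.123,"z":0,"twist":0.005},{"fingers":0,"x":-0.006,"y":0.123,"z":0,"twist":0.005},{"fingers":0,"x":-0.006,"y":0.123,"z":0,"twist":0.005},{"fingers":0,"x":-0.006,"y":0.123,"z":0,"twist":0.005},{"fingers":0,"x":-0.006,"y":0.123,"z":0,"twist":0.005}]' 15; python3 -c "
from h import *
to(.6254,.0105,.10,94.45)"
```

```text
clock: 7.75
position: [0.4578, -0.2256, 0.0052]
tcp_rot: [[-0.322, 0.001, -0.947], [0.947, -0.0, -0.322], [-0.0, -1.0, -0.0]]
wrist_force: [-0.7, 0.4, 6.3]
finger_gap: 0.02
clock 7.75 pos [ 0.4578 -0.2256  0.0052] yaw 108.8 F [-0.7  0.4  6.3] gap 0.02
-> x 0.1696 y -0.0948 z -0.2347 twist 0.0796
```

```bash
python3 -m inch '[{"fingers":0,"x":0,"y":-0.05,"z":0,"twist":0},{"fingers":0,"x":0,"y":-0.095,"z":0,"twist":0},{"fingers":0,"x":0.03,"y":-0.095,"z":-0.045,"twist":0.02},{"fingers":0,"x":0.06,"y":-0.095,"z":-0.085,"twist":0.04},{"fingers":0,"x":0.09,"y":-0.095,"z":-0.125,"twist":0.06},{"fingers":0,"x":0.12,"y":-0.095,"z":-0.165,"twist":0.08},{"fingers":0,"x":0.15,"y":-0.095,"z":-0.21,"twist":0.08},{"fingers":0,"x":0.1696,"y":-0.095,"z":-0.235,"twist":0.08},{"fingers":0,"x":0.1696,"y":-0.095,"z":-0.235,"twist":0.08},{"fingers":0,"x":0.1696,"y":-0.095,"z":-0.235,"twist":0.08},{"fingers":0,"x":0.1696,"y":-0.095,"z":-0.235,"twist":0.08}]' 15; python3 -c "
from h import *
look(save_as='w4.png')
to(.6254,.0105,.0135,94.45)"
```

```text
clock: 9.12
position: [0.625, 0.0095, 0.0997]
tcp_rot: [[-0.075, -0.001, -0.997], [0.997, -0.0, -0.075], [-0.0, -1.0, 0.001]]
wrist_force: [0.5, -0.0, -0.3]
finger_gap: 0.02
g [216 142] [261 235] xy 0.6183 -0.0626 size [83. 33.] ang 4.5 z [0.0066 0.0075 0.0083]
g [131 142] [184 261] xy 0.6366 -0.133 size [109.  34.] ang 4.5 z [0.0066 0.0074 0.0083]
g [383 141] [427 235] xy 0.6073 0.0802 size [84. 33.] ang 4.3 z [0.0067 0.0076 0.0103]
g [303 141] [341 189] xy 0.5914 0.007 size [41. 33.] ang 5.3 z [0.0067 0.0075 0.0084]
b [488 180] [544 244] xy 0.6175 0.173 size [57. 43.] ang 4.6 z [0.0161 0.035  0.0422]
   depth rect 0.6135 0.1676 [54. 22.]
b [ 25 173] [ 87 236] xy 0.6396 -0.2132 size [55. 41.] ang 4.4 z [0.0073 0.0135 0.0177]
   depth rect 0.641 -0.2201 [55. 34.]
b [392 149] [427 234] xy 0.6071 0.0805 size [73. 25.] ang 4.3 z [0.0212 0.0311 0.0322]
   depth rect 0.6058 0.0794 [70. 21.]
b [417   0] [459  43] xy 0.4766 0.0826 size [33. 24.] ang 27.1 z [0.0102 0.0213 0.0233]
   depth rect 0.4753 0.0846 [31. 19.]
clock 9.18 pos [0.6252 0.0095 0.0998] yaw 94.3 F [-0.   0.2 -0.3] gap 0.0203
-> x 0.0010 y 0.0863 z -0.0003 twist -0.0009
```

View pics/w4.png

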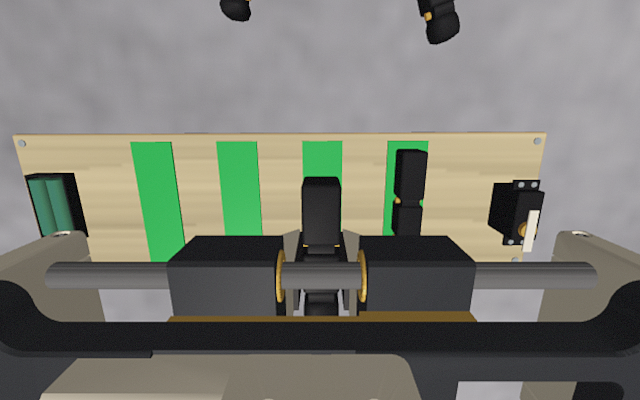

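The view shows the 104 finger lying flat on pad 1 (409,190, top at 32 mm) and the 88 finger over pad 2 (322,150). I lower and release.

```bash
python3 -m inch '[{"fingers":0,"x":0.001,"y":0.05,"z":0,"twist":-0.001},{"fingers":0,"x":0.001,"y":0.075,"z":0,"twist":-0.001},{"fingers":0,"x":0.001,"y":0.0862,"z":0,"twist":-0.001},{"fingers":0,"x":0.001,"y":0.0862,"z":0,"twist":-0.001},{"fingers":0,"x":0.001,"y":0.0862,"z":0,"twist":-0.001},{"fingers":0.4,"x":0.001,"y":0.0862,"z":0,"twist":-0.001},{"fingers":0.4,"x":0.001,"y":0.0862,"z":0,"twist":-0.001},{"fingers":0.4,"x":0.001,"y":0.0862,"z":0,"twist":-0.001},{"fingers":0.4,"x":0.001,"y":0.06,"z":0,"twist":-0.001},{"fingers":0.4,"x":0.001,"y":0.01,"z":0,"twist":-0.001},{"fingers":0.4,"x":0.001,"y":-0.03,"z":0,"twist":-0.001},{"fingers":0.4,"x":0.001,"y":-0.03,"z":0,"twist":-0.001}]' 15; python3 -c "
from h import *
to(.4552,.0787,.13,112.4)"
```

```text
clock: 10.68
position: [0.6276, 0.0115, 0.1338]
tcp_rot: [[-0.08, 0.008, -0.997], [0.997, -0.001, -0.08], [-0.001, -1.0, -0.008]]
wrist_force: [0.1, 0.0, -1.6]
finger_gap: 0.0367
clock 10.68 pos [0.6276 0.0115 0.1338] yaw 94.6 F [ 0.1  0.  -1.6] gap 0.0367
-> x 0.0807 y 0.0024 z 0.1666 twist -0.0991
```

```bash
python3 -m inch '[{"fingers":0.6,"x":0.081,"y":0.002,"z":0.166,"twist":-0.099},{"fingers":0.6,"x":0.081,"y":0.002,"z":0.166,"twist":-0.099},{"fingers":0.6,"x":0.081,"y":0.002,"z":0.166,"twist":-0.099},{"fingers":0.6,"x":0.081,"y":0.002,"z":0.166,"twist":-0.099},{"fingers":0.6,"x":0.081,"y":0.002,"z":0.166,"twist":-0.099},{"fingers":0.6,"x":0.081,"y":0.002,"z":0.166,"twist":-0.099},{"fingers":0.6,"x":0.081,"y":0.002,"z":0.166,"twist":-0.099}]' 15; python3 -c "
from h import *
look(save_as='w5.png')
to(.4552,.0787,.0045,112.4)"
```

```text
clock: 11.55
position: [0.4545, 0.0789, 0.1275]
tcp_rot: [[-0.38, 0.0, -0.925], [0.925, 0.0, -0.38], [0.0, -1.0, -0.0]]
wrist_force: [0.7, 0.0, -0.2]
finger_gap: 0.0549
b [310 160] [330 234] xy 0.4542 0.0772 size [72. 19.] ang 22.8 z [0.0204 0.023  0.0242]
   depth rect 0.4547 0.0775 [70. 19.]
b [155 111] [199 173] xy 0.4562 -0.0608 size [26. 57.] ang -3.6 z [0.0101 0.0221 0.0239]
   depth rect 0.4571 -0.0634 [20. 55.]
clock 11.6 pos [0.4543 0.0789 0.1275] yaw 112.3 F [-1.5  0.8  0.3] gap 0.0554
-> x -0.0005 y 0.1230 z -0.0008 twist -0.0004
```

```bash
python3 -m inch '[{"fingers":0.6,"x":-0.0015,"y":0.06,"z":0.0005,"twist":-0.002},{"fingers":0.6,"x":-0.0015,"y":0.11,"z":0.0005,"twist":-0.002},{"fingers":0.6,"x":-0.0015,"y":0.123,"z":0.0005,"twist":-0.002},{"fingers":0.6,"x":-0.0015,"y":0.123,"z":0.0005,"twist":-0.002},{"fingers":0,"x":-0.0015,"y":0.123,"z":0.0005,"twist":-0.002},{"fingers":0,"x":-0.0015,"y":0.123,"z":0.0005,"twist":-0.002},{"fingers":0,"x":-0.0015,"y":0.123,"z":0.0005,"twist":-0.002},{"fingers":0,"x":-0.0015,"y":0.123,"z":0.0005,"twist":-0.002},{"fingers":0,"x":-0.0015,"y":0.123,"z":0.0005,"twist":-0.002},{"fingers":0,"x":-0.0015,"y":0.123,"z":0.0005,"twist":-0.002}]' 15; python3 -c "
from h import *
to(.631,-.0612,.10,94.45)"
```

```text
clock: 12.85
position: [0.454, 0.0777, 0.0052]
tcp_rot: [[-0.386, 0.001, -0.922], [0.922, 0.0, -0.386], [-0.0, -1.0, -0.001]]
wrist_force: [-0.5, -0.9, 5.5]
finger_gap: 0.0197
clock 12.85 pos [0.454  0.0777 0.0052] yaw 112.7 F [-0.5 -0.9  5.5] gap 0.0197
-> x -0.1965 y -0.0947 z -0.1096 twist 0.1016
```

```bash
python3 -m inch '[{"fingers":0,"x":0,"y":-0.05,"z":0,"twist":0},{"fingers":0,"x":0,"y":-0.095,"z":0,"twist":0},{"fingers":0,"x":-0.05,"y":-0.095,"z":-0.027,"twist":0.02},{"fingers":0,"x":-0.1,"y":-0.095,"z":-0.054,"twist":0.05},{"fingers":0,"x":-0.15,"y":-0.095,"z":-0.08,"twist":0.08},{"fingers":0,"x":-0.185,"y":-0.095,"z":-0.1,"twist":0.1015},{"fingers":0,"x":-0.1965,"y":-0.095,"z":-0.1096,"twist":0.1015},{"fingers":0,"x":-0.1965,"y":-0.095,"z":-0.1096,"twist":0.1015},{"fingers":0,"x":-0.1965,"y":-0.095,"z":-0.1096,"twist":0.1015},{"fingers":0,"x":-0.1965,"y":-0.095,"z":-0.1096,"twist":0.1015}]' 15; python3 -c "
from h import *
look(save_as='w6.png')
to(.631,-.0612,.0132,94.45)"
```

```text
clock: 14.1
position: [0.6301, -0.0605, 0.0998]
tcp_rot: [[-0.079, -0.0, -0.997], [0.997, 0.0, -0.079], [0.0, -1.0, 0.0]]
wrist_force: [0.0, -0.5, 0.2]
finger_gap: 0.0196
g [458 142] [511 253] xy 0.616 0.0806 size [101.  34.] ang 4.5 z [0.0067 0.0076 0.0094]
g [381 142] [425 235] xy 0.6127 0.0086 size [83. 34.] ang 4.5 z [0.0067 0.0076 0.0089]
g [301 142] [339 202] xy 0.6024 -0.0643 size [52. 33.] ang 5.4 z [0.0067 0.0075 0.0085]
g [215 142] [259 235] xy 0.6238 -0.1344 size [83. 33.] ang 4.5 z [0.0066 0.0075 0.0083]
b [565 181] [639 241] xy 0.6096 0.1726 size [59. 51.] ang 76.7 z [0.0131 0.0337 0.0418]
   depth rect 0.6114 0.1669 [51. 22.]
b [109 173] [164 240] xy 0.6421 -0.2156 size [59. 37.] ang 4.5 z [0.0106 0.0182 0.0211]
   depth rect 0.6437 -0.2202 [60. 33.]
b [391 159] [425 234] xy 0.6159 0.0103 size [65. 25.] ang 4.5 z [0.0212 0.0311 0.0321]
   depth rect 0.6155 0.0094 [64. 21.]
b [467 150] [518 260] xy 0.6192 0.0815 size [97. 32.] ang 4.3 z [0.0173 0.0305 0.032 ]
   depth rect 0.6176 0.0796 [94. 21.]
clock 14.15 pos [ 0.6303 -0.0606  0.0999] yaw 94.5 F [-0.2  0.   0.1] gap 0.02
-> x -0.0007 y 0.0867 z -0.0007 twist 0.0003
```

```bash
python3 -m inch '[{"fingers":0,"x":-0.0007,"y":0.05,"z":-0.0007,"twist":0},{"fingers":0,"x":-0.0007,"y":0.075,"z":-0.0007,"twist":0},{"fingers":0,"x":-0.0007,"y":0.0865,"z":-0.0007,"twist":0},{"fingers":0,"x":-0.0007,"y":0.0865,"z":-0.0007,"twist":0},{"fingers":0,"x":-0.0007,"y":0.0865,"z":-0.0007,"twist":0},{"fingers":0.4,"x":-0.0007,"y":0.0865,"z":-0.0007,"twist":0},{"fingers":0.4,"x":-0.0007,"y":0.0865,"z":-0.0007,"twist":0},{"fingers":0.4,"x":-0.0007,"y":0.0865,"z":-0.0007,"twist":0},{"fingers":0.4,"x":-0.0007,"y":0.06,"z":-0.0007,"twist":0},{"fingers":0.4,"x":-0.0007,"y":0.01,"z":-0.0007,"twist":0},{"fingers":0.4,"x":-0.0007,"y":-0.03,"z":-0.0007,"twist":0},{"fingers":0.4,"x":-0.0007,"y":-0.03,"z":-0.0007,"twist":0}]' 15; python3 -c "
from h import *
to(.4573,-.063,.13,87.5)"
```

```text
clock: 15.65
position: [0.6336, -0.0623, 0.1338]
tcp_rot: [[-0.078, 0.008, -0.997], [0.997, -0.002, -0.078], [-0.002, -1.0, -0.007]]
wrist_force: [-0.4, 0.4, -0.0]
finger_gap: 0.0368
clock 15.65 pos [ 0.6336 -0.0623  0.1338] yaw 94.5 F [-0.4  0.4 -0. ] gap 0.0368
-> x 0.0130 y 0.0025 z 0.1758 twist 0.0387
```

```bash
python3 -m inch '[{"fingers":0.6,"x":0.013,"y":0.0025,"z":0.175,"twist":0.039},{"fingers":0.6,"x":0.013,"y":0.0025,"z":0.175,"twist":0.039},{"fingers":0.6,"x":0.013,"y":0.0025,"z":0.175,"twist":0.039},{"fingers":0.6,"x":0.013,"y":0.0025,"z":0.175,"twist":0.039},{"fingers":0.6,"x":0.013,"y":0.0025,"z":0.175,"twist":0.039},{"fingers":0.6,"x":0.013,"y":0.0025,"z":0.175,"twist":0.039}]' 15; python3 -c "
from h import *
look(save_as='w7.png')
to(.4573,-.063,.0045,87.5)"
```

```text
clock: 16.4
position: [0.4573, -0.0627, 0.1271]
tcp_rot: [[0.044, 0.001, -0.999], [0.999, -0.0, 0.044], [-0.0, -1.0, -0.001]]
wrist_force: [0.1, 0.7, -0.4]
finger_gap: 0.0552
b [311 168] [331 226] xy 0.4562 -0.0634 size [19. 56.] ang -3.1 z [0.02   0.0228 0.024 ]
   depth rect 0.4566 -0.0637 [19. 55.]
clock 16.45 pos [ 0.4571 -0.0626  0.127 ] yaw 87.5 F [0.2 0.5 0.4] gap 0.0549
-> x -0.0004 y 0.1225 z -0.0001 twist -0.0002
```

```bash
python3 -m inch '[{"fingers":0.6,"x":-0.001,"y":0.06,"z":0.0007,"twist":0.003},{"fingers":0.6,"x":-0.001,"y":0.11,"z":0.0007,"twist":0.003},{"fingers":0.6,"x":-0.001,"y":0.1225,"z":0.0007,"twist":0.003},{"fingers":0.6,"x":-0.001,"y":0.1225,"z":0.0007,"twist":0.003},{"fingers":0,"x":-0.001,"y":0.1225,"z":0.0007,"twist":0.003},{"fingers":0,"x":-0.001,"y":0.1225,"z":0.0007,"twist":0.003},{"fingers":0,"x":-0.001,"y":0.1225,"z":0.0007,"twist":0.003},{"fingers":0,"x":-0.001,"y":0.1225,"z":0.0007,"twist":0.003},{"fingers":0,"x":-0.001,"y":0.1225,"z":0.0007,"twist":0.003},{"fingers":0,"x":-0.001,"y":0.1225,"z":0.0007,"twist":0.003}]' 15; python3 -c "
from h import *
to(.6366,-.133,.10,94.45)"
```

```text
clock: 17.7
position: [0.4555, -0.0635, 0.0052]
tcp_rot: [[0.054, 0.001, -0.999], [0.999, -0.0, 0.054], [-0.0, -1.0, -0.001]]
wrist_force: [-1.3, 1.5, 6.3]
finger_gap: 0.0199
clock 17.7 pos [ 0.4555 -0.0635  0.0052] yaw 86.9 F [-1.3  1.5  6.3] gap 0.0199
-> x -0.0596 y -0.0947 z -0.1846 twist -0.0419
```

```bash
python3 -m inch '[{"fingers":0,"x":0,"y":-0.05,"z":0,"twist":0},{"fingers":0,"x":0,"y":-0.095,"z":0,"twist":0},{"fingers":0,"x":-0.015,"y":-0.095,"z":-0.05,"twist":-0.015},{"fingers":0,"x":-0.03,"y":-0.095,"z":-0.1,"twist":-0.03},{"fingers":0,"x":-0.045,"y":-0.095,"z":-0.145,"twist":-0.042},{"fingers":0,"x":-0.0596,"y":-0.095,"z":-0.175,"twist":-0.042},{"fingers":0,"x":-0.0596,"y":-0.095,"z":-0.1846,"twist":-0.042},{"fingers":0,"x":-0.0596,"y":-0.095,"z":-0.1846,"twist":-0.042},{"fingers":0,"x":-0.0596,"y":-0.095,"z":-0.1846,"twist":-0.042},{"fingers":0,"x":-0.0596,"y":-0.095,"z":-0.1846,"twist":-0.042}]' 15; python3 -c "
from h import *
look(save_as='w8.png')
to(.6362,-.133,.0132,94.45)"
```

```text
clock: 18.95
position: [0.6357, -0.1325, 0.1]
tcp_rot: [[-0.078, -0.0, -0.997], [0.997, 0.0, -0.078], [0.0, -1.0, 0.0]]
wrist_force: [-0.6, 0.0, -0.1]
finger_gap: 0.0198
g [532 142] [597 261] xy 0.6203 0.0806 size [110.  35.] ang 4.3 z [0.0067 0.0077 0.0091]
g [458 142] [512 261] xy 0.6259 0.0093 size [110.  34.] ang 4.5 z [0.0067 0.0076 0.0089]
g [381 142] [426 235] xy 0.6184 -0.0633 size [84. 33.] ang 4.3 z [0.0067 0.0076 0.0087]
g [301 142] [339 212] xy 0.6129 -0.1356 size [61. 33.] ang 4.9 z [0.0066 0.0075 0.0084]
b [390 169] [422 234] xy 0.6258 -0.0626 size [57. 25.] ang 4.3 z [0.0212 0.031  0.0321]
   depth rect 0.6265 -0.0635 [58. 21.]
b [470 159] [518 260] xy 0.6284 0.0115 size [90. 32.] ang 4.5 z [0.0175 0.0303 0.032 ]
   depth rect 0.6264 0.01 [86. 22.]
b [545 150] [612 260] xy 0.6193 0.0818 size [97. 38.] ang 4.4 z [0.014  0.0295 0.032 ]
   depth rect 0.6207 0.0802 [100.  22.]
clock 19.0 pos [ 0.6359 -0.1326  0.1001] yaw 94.5 F [ 0.1 -0.6 -0.6] gap 0.0196
-> x -0.0004 y 0.0869 z -0.0002 twist 0.0001
```

View pics/w8.png

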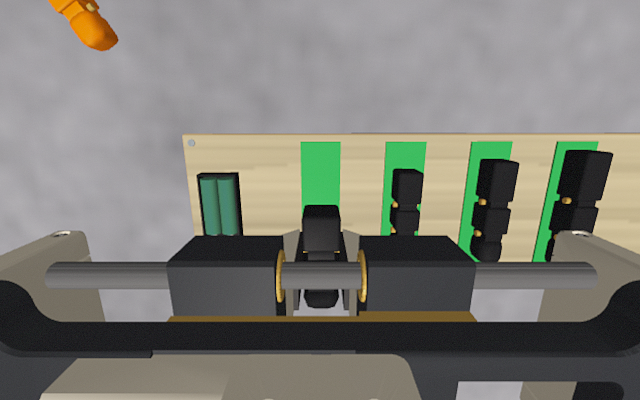

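The three placed fingers at (405,200), (490,210) and (575,205) lie flat on their pads. The 56 finger is over pad 4 (320,175), so I lower it, release, and retreat clear.

```bash
python3 -m inch '[{"fingers":0,"x":-0.0004,"y":0.05,"z":0,"twist":0},{"fingers":0,"x":-0.0004,"y":0.075,"z":0,"twist":0},{"fingers":0,"x":-0.0004,"y":0.0867,"z":0,"twist":0},{"fingers":0,"x":-0.0004,"y":0.0867,"z":0,"twist":0},{"fingers":0,"x":-0.0004,"y":0.0867,"z":0,"twist":0},{"fingers":0.4,"x":-0.0004,"y":0.0867,"z":0,"twist":0},{"fingers":0.4,"x":-0.0004,"y":0.0867,"z":0,"twist":0},{"fingers":0.4,"x":-0.0004,"y":0.0867,"z":0,"twist":0},{"fingers":0.4,"x":-0.0004,"y":0.06,"z":0,"twist":0},{"fingers":0.4,"x":-0.0004,"y":0.01,"z":0,"twist":0},{"fingers":0.4,"x":0,"y":-0.03,"z":0.05,"twist":0},{"fingers":0.4,"x":0,"y":-0.05,"z":0.1,"twist":0},{"fingers":0.4,"x":0,"y":-0.08,"z":0.15,"twist":0},{"fingers":0.4,"x":0.05,"y":-0.1,"z":0.19,"twist":0},{"fingers":0.4,"x":0.1,"y":-0.1,"z":0.24,"twist":0},{"fingers":0.4,"x":0.1,"y":-0.1,"z":0.24,"twist":0},{"fingers":0.4,"x":0.1,"y":-0.1,"z":0.24,"twist":0}]' 15; python3 - <<'E'
from h import *
s,p,d=grab('top'); P=pts('top',d)
save(cv2.resize(p[90:240,120:500],(780,308),interpolation=cv2.INTER_CUBIC),'top9.png')
look()
E
```

```text
clock: 21.12
position: [0.3897, -0.0519, 0.2003]
tcp_rot: [[-0.079, 0.002, -0.997], [0.997, -0.001, -0.079], [-0.001, -1.0, -0.002]]
wrist_force: [0.2, -0.1, -0.2]
finger_gap: 0.0366
```

View pics/top9.png

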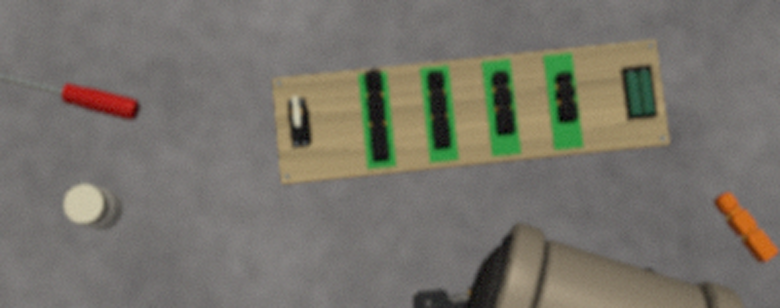

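The order and directions are right: 104, 88, 72, 56 at x=376, 438, 503, 567, counted from the servo. One numeric check of the centring remains.

```bash
python3 - <<'E'
from h import *
s,p,d=grab('top'); P=pts('top',d)
for x,y in ((.6199,.0822),(.6254,.0105),(.631,-.0612),(.6366,-.133)):
    a=np.radians(4.45);u=np.array([np.cos(a),np.sin(a)]);v=np.array([-u[1],u[0]])
    q=P[...,:2]-[x,y];X,Y=q@u,q@v
    m=(d>0)&(abs(X)<.065)&(abs(Y)<.025)&(p.max(2)<60)
    w=np.argwhere(m)[:,::-1]; r=ray('top',w,.028)[:,:2]-[x,y]
    (cx,cy),wh,an=cv2.minAreaRect(np.c_[r@u,r@v].astype(np.float32))
    print('off mm',round(cx*1e3,1),round(cy*1e3,1),'size',np.round(np.array(wh)*1e3),'ang',round(an,1),'z90',np.percentile(P[m][:,2],90).round(4))
E
```

```text
off mm 0.3 -0.1 size [ 16. 100.] ang 89.8 z90 0.0331
off mm 0.1 1.3 size [17. 85.] ang 89.2 z90 0.0331
off mm 0.9 0.4 size [18. 69.] ang 88.6 z90 0.0328
off mm -0.3 1.3 size [20. 53.] ang 88.9 z90 0.0329
```

Every finger is within about 1.5 mm and 1.5° of its pad, and lies flat. I hand in.

```bash
python3 -c "
from plant import workorder
print(workorder.hand_in())"
```

```text
the job is handed in; nothing more can be done
None
```

The four black fingers are on the board in order of length: 104 mm on pad_1 next to the servo, then 88, 72 and 56 mm on pads 2, 3 and 4. I handed the job in at about 21 s with the gripper empty and clear of the board.

- **Placement:** the last top-camera check put each finger within about 1.5 mm of its pad's centre and 1.5° of its line. The tops read about 33 mm, against the 32 mm expected for lying flat.
- **Other objects:** I did not touch the jar or the orange look-alikes. The jar looked undisturbed in the last top picture, but I did not measure it.
- **Disagreement:** for the 88 mm finger the first top-view position was about 4 mm off the close wrist view, so I used the wrist view for that grasp.
- **Failed check:** the last wrist look, after I backed away, found nothing in view, so the final check rests on the top camera alone.

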